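# Shift the cream mixer into slow gear and start it

## Task

The gear lever of the cream mixer has been left somewhere on the left-hand side of its H-shaped gate. Push the lever by its black ball knob with your fingertips along the gate - to the cross channel, over to the right-hand side, and fully home to the end of the slot with the green dot (slow gear) - and only then press the green start button all the way down and let it come up again. Do not press the red stop button, and leave everything else on the counter as it stands.

Things in the scene. Friction and masses are not known exactly. Their poses are not given: they have to be found in the camera images.
- mixer: the cream mixer, fixed: white base, x -115 to +115 mm, y -285 to +110 mm, 125 mm high; gearbox on its left part, y -99 to +107 mm, 210 mm high. Origin on the counter under the middle of the gear gate; x runs from the machine's front (towards the robot, turned by at most 0.3 rad) to its back, y to its left, z up. Steel bowl at x = 0, y = -192 mm, 178 mm across, rim 241 mm above the counter
- gate_center (a point): middle of the H-gate on the upper face of its steel plate, 104 mm square, 229 mm above the counter; axes as the mixer's. A cross channel along y and two legs along x, centred 17 mm left (+y) and right (-y) of the middle; all 18 mm wide, the lever's stem 10 mm thick, so it crosses only within about 0.05 rad of its middle fore-and-aft position
- green_dot (a point): green enamel dot, 13 mm across, on the gate plate at the end of the target slot: the front half of the right leg (right, nearest the robot), 37 mm to the front and 17 mm to the right of the gate's middle. Other dots: yellow right rear, orange left front, blue left rear
- knob_center (a point): centre of the lever's black ball knob, 36 mm across, on a 10 mm stem. The lever pivots both ways about one point 157 mm above the counter under the gate's middle; the knob's centre is 155 mm from it: 312 mm above the counter upright, 302 mm at a slot's end. The lever is stiff, stays where it is left and takes about 3 N at the knob to move (more against the gate)
- selector (a joint): fore-and-aft angle f of the lever, rad: + to the machine's back (+x), 0 in the cross channel, -0.257 at the front end and +0.257 at the rear end of a slot. Home in the green slot is below -0.22. With s the side angle, the knob's centre is at mixer x = 155 sin f, y = 155 cos f sin s, z = 157 + 155 cos f cos s mm
- selector_side (a joint): sideways angle s of the lever, rad: + to the machine's left. About +0.24 in the middle of the left leg and -0.24 in the right leg, with a play of about 0.05 either way
- start_btn_top (a point): centre of the top of the green start button when up: 28 mm across, on the gearbox 45 mm to the back and 79 mm to the left of the gate's middle, its top 228 mm above the counter; pressed straight down
- start_btn (a joint): travel of the green start button, m: 0 up, 0.006 fully down (a spring, 5 N at the bottom)
- stop_btn_top (a point): centre of the top of the red stop button (not to be pressed): 28 mm across, 45 mm to the front and 79 mm to the left of the gate's middle, its top 228 mm above the counter
- stop_btn (a joint): travel of the red stop button, m: 0 up, 0.006 fully down
- grinder_back (a point): fixed point on the counter behind the tall white coffee grinder between robot and mixer; keep the whole arm clear of the grinder. It stands within 0.16 to 0.41 m in world x and -0.03 to 0.28 m in world y; its round bean hopper with a black lid is the widest high part, 216 mm across, centred at world x 0.285, y 0.096 m, from 0.45 to 0.625 m above the counter
- milk_jug_mid (a point): the steel milk jug (loose, to be left alone), a point half-way up, 56 mm above the counter
- red_mug_mid (a point): the red mug (loose, to be left alone), a point half-way up, 48 mm above the counter
- espresso_cup_mid (a point): the brown espresso cup (loose, to be left alone), a point half-way up, 25 mm above the counter
- sugar_canister_mid (a point): the canister with the wooden lid (loose, to be left alone), a point half-way up, 60 mm above the counter
- tamper_mid (a point): the tamper (loose, to be left alone), a point half-way up, 49 mm above the counter

How it is judged:
On the way, in this order (a step that is already met when the one before it is completed fails the run):
1. the gear lever is fully home in the slot with the green dot (value of joint selector below -0.22 rad and value of joint selector_side below -0.16 rad), for 0.2 s.
2. the green start button is pressed all the way down (value of joint start_btn above 0.0045 m), for 0.05 s.
At the end, for the whole second after the job is handed in: the lever stands fully home in the green-dot slot (fore-and-aft angle below -0.22 rad, sideways angle below -0.16 rad), the start button has been pressed down at least 4.5 mm after that and is up again, the stop button is up, and nothing loose on the counter has moved more than 20 mm (all of step 1 and value of joint each of start_btn, stop_btn below 0.002 m and distance of each of milk_jug_mid, red_mug_mid, espresso_cup_mid, sugar_canister_mid, tamper_mid from where it was at the start of the episode below 0.02 m); the robot touches nothing.
It fails at once if the start button is pressed before the lever is fully home in the green slot (value of joint start_btn above 0.003 m and not (value of joint selector below -0.22 rad and value of joint selector_side below -0.16 rad)).
It fails at once if the red stop button is pressed (value of joint stop_btn above 0.003 m).
It fails at once if something standing on the counter is pushed, lifted or carried (distance of any of milk_jug_mid, red_mug_mid, espresso_cup_mid, sugar_canister_mid, tamper_mid from where it was at the start of the episode above 0.02 m).
It also fails if it takes over 51 s, if anything falls off the work surface, if the arm or the gripper's body presses on something with over 40 N, if the wrist force passes 120 N, or if a joint passes its speed limit or range.

## Robot

A 7-joint arm with a two-finger parallel gripper is mounted at the origin on the work surface; the furniture and walls round the work are solid. World frame = base frame: x ahead of the robot, y to its left, z up, the work surface at z = 0. Lengths are in m, angles in rad, forces in N, time in s.
With the tool pointing down it reaches from about 0.4 to 0.85 m from the base axis. Payload 10.4 kg.
Tool frame: the origin (TCP) lies on the centre line of the jaws, within the pads' length; the fingertips stand 22 mm ahead of it and the grasp point (between the pads) lies 3 mm ahead of it; x points along the fingers, y is the direction in which the jaws open and shut, and the axes are right-handed (so a half turn about x gives the same grasp; the last joint's range is limited). The gripper opens to 87 mm and grips with 3 to 60 N. Pads are 19 mm wide; open, the fingers measure 117 mm over their backs; the gripper's body (75 mm by 190 mm) begins 51 mm behind the grasp point.
Start: joints at [-1.294, 0.332, -0.065, 1.46, 0.022, 1.35, -0.088], TCP at [0.185, 0.597, 0.245] pointing down, gripper open.
Joint ranges: [-2.6, 2.6], [-0.5, 2.12], [-1.47, 1.34], [0.16, 2.42], [-1.27, 4.41], [0.06, 2.06], [-2.6, 2.6]. Speed limits (rad/s): [2.22, 2.22, 2.79, 2.79, 3.14, 3.14, 3.14].

## Interface

Orientations are given as a unit quaternion [x, y, z, w].
In Python, from bench import * gives the robot as it stands.
- The arm moves only by the tool arm_command, never from a script. Its argument "targets" is one flat list of numbers, 7 for each row, row after row: the turn, a rotation vector about the tool's x, y, z in units of 45 degrees (1.0 is 45 degrees), then the shift along the tool's x, y, z in units of 25 mm (1.0 is 25 mm), then the opening, from 0 (shut) to 1 (fully open). In form: [wx, wy, wz, tx, ty, tz, fingers, wx, wy, wz, tx, ty, tz, fingers, ...]. A call has 1 to 12 rows; each row shifts and turns the pose as measured when the row begins, along the tool's axes as they then stand; what a row does not reach is not made up. A row lasts 1/12 s, in which the tool goes at most 41.7 mm and 7.16 degrees, less where a joint would pass 70% of its speed; a pose out of reach is approached as far as the arm can. A call with a number of a shift or a turn outside -1 to 1 is refused whole. A call with a gripper value outside its range is refused whole. The fingers move at their own pace and stop on an object; "newtons" is the grip in N (left out, the last holds). Time passes only in rows, so rows that do not move let the fingers close. It gives the time, the measured TCP pose, the force and the opening at its end, in the units of the state.
- read_state(): the state, without advancing time (a new reading comes with each control period).
- camera(name): name is "scene" or "top"; returns the picture (420x560x3 uint8, red, green, blue); there is no depth.
- calibration(name): a dict with "camera_matrix" (3x3 intrinsics, pixels), "R" (3x3) and "t" (3): a world point X has camera coordinates R X + t. Camera axes: x right, y down, z forward; pixel columns grow to the right and rows downward; lengths in m; the calibration is good to about 2 mm. A picture is of the moment at which its call begins. calibration takes no time and is no camera call.
- close_job(): hands the job in, once; it reports no verdict.
The state is a dict: "time": time; "joint_positions": joint angles; "joint_vel": joint speeds; "joint_torque": joint torques, N m; "ee_pos": TCP position; "eef_rot": TCP orientation; "ft_force": force on the tool from outside, world axes, zero at the start; "torque": the same for the moment, N m; "width": finger opening in m.
Only numpy, scipy, OpenCV 4.12 (cv2) and the standard library are available. Lean on these libraries where they do the work, as an engineer would, in place of code of your own. Each camera call takes 0.05 s, during which the arm holds its last target.

## Working session

There is one attempt and no reset: what is moved stays moved. The work goes in short steps, Python scripts to look and compute and a tool call to move; the robot and the scene stay as the last step left them, time stands still between calls to the robot, and variables do not carry over. Pictures are saved under pics/ and viewed, and the job is handed in when it is done.

Besides the shell and the picture viewer there is one more tool, called after "Call:" as name(argument=value, ...) on one line, values as JSON. arm_command: Moves the arm, as the interface text tells. Shifts and turns lie within -1 to 1; 1 stands for 25 mm of shift or 45 degrees of turn. Its arguments: {"type":"object","properties":{"targets":{"type":"array","items":{"type":"number","minimum":-1,"maximum":1}},"newtons":{"type":"number"}},"required":["targets"]}

```bash
ls; mkdir -p pics
python3 - <<'E'
from bench import *
import cv2,json
for n in ["scene","top"]:
    im=camera(n); cv2.imwrite(f"pics/{n}0.png",im[:,:,::-1])
    c=calibration(n); print(n,c)
print(read_state())
E
```

```text
pics
scene {'camera_matrix': array([[521.52652453,   0.        , 288.44194892],
       [  0.        , 521.52652453, 204.85391267],
       [  0.        ,   0.        ,   1.        ]]), 'R': array([[ 0.48940426,  0.87205496, -0.00190267],
       [ 0.69141768, -0.38935694, -0.60855795],
       [-0.53143679,  0.29651531, -0.79350716]]), 't': array([-0.26930671, -0.27718529,  1.79932625])}
top {'camera_matrix': array([[499.80944307,   0.        , 282.96487832],
       [  0.        , 499.80944307, 208.81550382],
       [  0.        ,   0.        ,   1.        ]]), 'R': array([[-0.00202007, -0.99997171,  0.00724531],
       [-0.99750679,  0.00150388, -0.07055455],
       [ 0.07054166, -0.00736978, -0.99748161]]), 't': array([-0.01252104,  0.59624886,  1.54475137])}
{'time': 0.1, 'joint_positions': array([-1.29361441,  0.33283415, -0.06471577,  1.46085153,  0.021605  ,
        1.34990449, -0.08845109]), 'joint_vel': array([-0.00019288, -0.00102308, -0.001254  , -0.00175453,  0.00071755,
        0.00079422, -0.00069246]), 'joint_torque': array([ 1.09891880e-03, -6.24535418e+01,  2.45084701e-02, -3.90725541e+01,
       -6.14691409e-02,  3.62970075e-02,  2.53668634e-05]), 'ee_pos': array([0.18447052, 0.59682239, 0.24382039]), 'eef_rot': array([ 0.10510539,  0.69923092, -0.10602078,  0.69913416]), 'ft_force': array([0.02050471, 0.62777338, 0.07928057]), 'torque': array([0.03188089, 0.0214802 , 0.02950592]), 'width': 0.08727049910091839}
```

View pics/scene0.png

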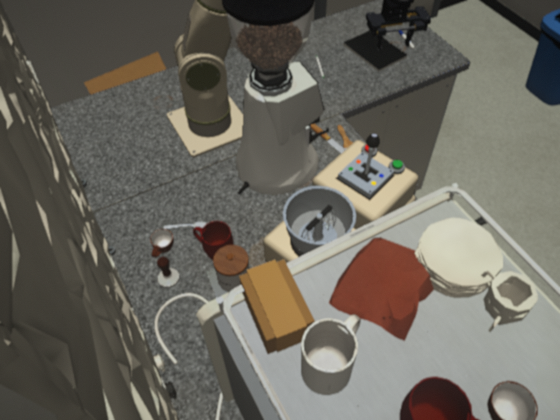

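View pics/top0.png

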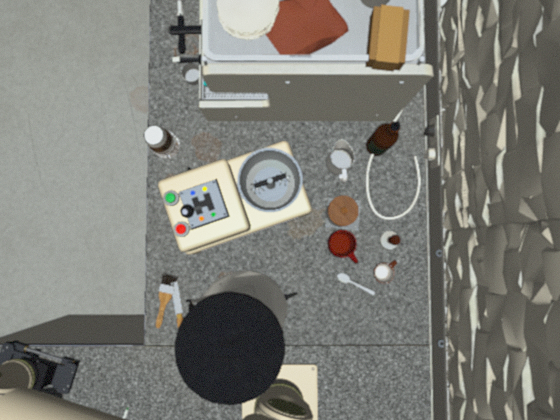

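The scene view shows the mixer gate near (370,175). In the top view the green button is near (171,198), the red near (181,229), and the knob near (187,211). Next I'll measure these.

```bash
cat > h.py <<'E'
import numpy as np,cv2
from bench import *
def ray(n,uv):
    c=calibration(n);K,R,t=c["camera_matrix"],c["R"],c["t"]
    d=R.T@np.linalg.inv(K)@np.array([uv[0],uv[1],1.]); return -R.T@t,d
def onz(n,uv,z):
    o,d=ray(n,uv); return o+d*(z-o[2])/d[2]
def proj(n,X):
    c=calibration(n);p=c["camera_matrix"]@(c["R"]@np.array(X)+c["t"]);return p[:2]/p[2]
def tri(a,ua,b,ub):
    o1,d1=ray(a,ua);o2,d2=ray(b,ub)
    s=np.linalg.lstsq(np.c_[d1,-d2],o2-o1,rcond=None)[0]
    p,q=o1+d1*s[0],o2+d2*s[1];return (p+q)/2,np.linalg.norm(p-q)
E
python3 - <<'E'
from h import *
T=cv2.imread("pics/top0.png");S=cv2.imread("pics/scene0.png")
cv2.imwrite("pics/tc.png",cv2.resize(T[135:255,140:310],None,fx=4.7,fy=4.7,interpolation=cv2.INTER_CUBIC))
cv2.imwrite("pics/sc.png",cv2.resize(S[120:230,310:425],None,fx=5,fy=5,interpolation=cv2.INTER_CUBIC))
def blobs(im,box,name,lo,hi):
    x0,y0,x1,y1=box
    h=cv2.cvtColor(im[y0:y1,x0:x1],cv2.COLOR_BGR2HSV)
    m=cv2.inRange(h,lo,hi)
    n,l,st,ce=cv2.connectedComponentsWithStats(m)
    for i in range(1,n):
        if st[i,4]>=5: print(name,st[i,4],st[i,:4]+np.array([x0,y0,0,0]),np.round(ce[i]+[x0,y0],1))
for nm,im,b in (("top",T,(150,145,250,255)),("scene",S,(310,125,425,215))):
    print(nm)
    blobs(im,b,"green",(45,110,50),(85,255,255))
    blobs(im,b,"red",(0,170,60),(6,255,255))
    blobs(im,b,"orange",(7,140,120),(18,255,255))
    blobs(im,b,"yellow",(22,140,120),(36,255,255))
    blobs(im,b,"blue",(95,130,80),(130,255,255))
    blobs(im,b,"black",(0,0,0),(180,255,45))
E
```

```text
top
green 71 [166 193   9  10] [169.9 197.2]
green 11 [211 213   4   4] [212.8 214.2]
red 62 [176 225   9   8] [180.4 228.5]
orange 8 [200 217   3   3] [201. 218.]
yellow 11 [203 187   4   4] [204.4 188.5]
blue 14 [191 191   4   4] [192.3 192.5]
black 13 [162 146   5   4] [163.9 147.4]
black 51 [183 206  10  11] [188.8 209.9]
scene
green 66 [393 160  10   8] [397.3 163.5]
green 6 [349 168   3   2] [350.  168.5]
red 16 [365 145   4   6] [366.5 147.4]
orange 34 [311 125  11   7] [316. 128.]
orange 24 [338 126   6  11] [340.5 130.3]
orange 11 [323 134   4   4] [324.5 135.4]
orange 38 [344 138   7   9] [346.4 142. ]
orange 8 [357 160   3   3] [357.9 161.1]
yellow 10 [372 182   4   3] [373.5 182.8]
blue 8 [380 174   3   3] [380.9 175.1]
black 5 [326 129   2   3] [326.6 130.2]
black 46 [310 132  12  10] [313.5 136.3]
black 107 [366 136  13  11] [372.5 141.4]
black 10 [370 169   6   4] [372.2 170.5]
black 33 [356 172  12   8] [361.9 175.5]
black 37 [323 206   8   9] [326.4 209.8]
```

View pics/tc.png

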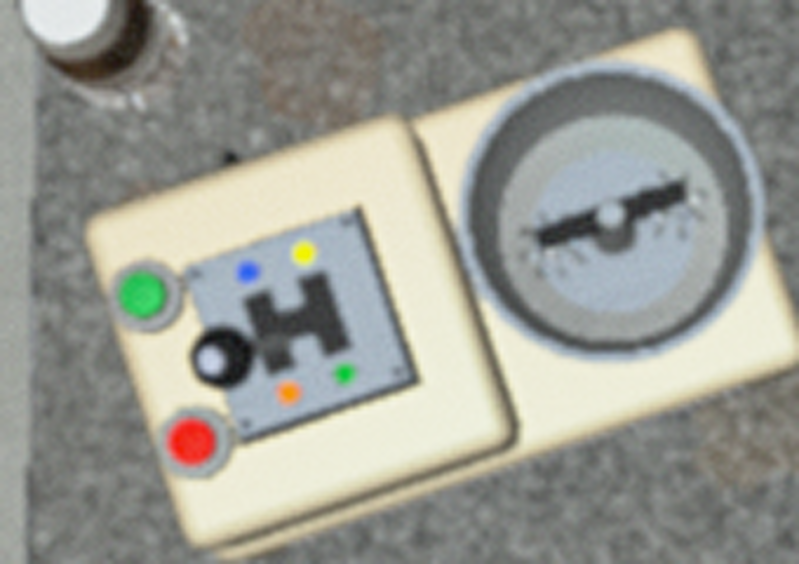

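View pics/sc.png

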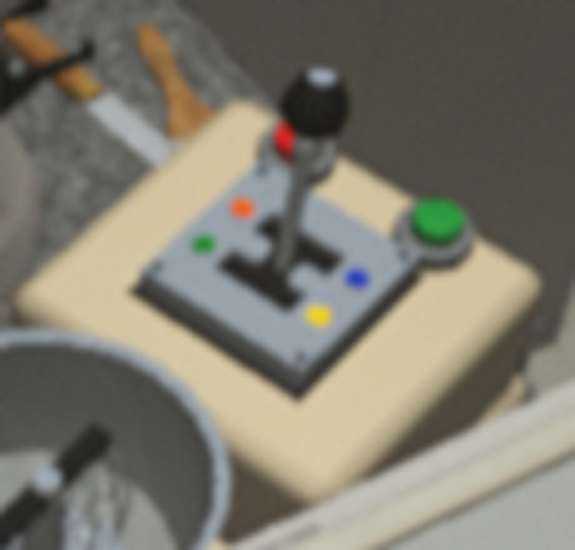

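The crops show four dots, two buttons and the knob. The knob is at about top (187.2,211.2) and scene (373.4,140.8), leaning left. I'll fit the mixer pose from the dots and buttons.

Run:
```python
from h import *
P={"green":(-37,-17,229),"orange":(-37,17,229),"yellow":(37,-17,229),"blue":(37,17,229),"start":(45,79,228),"stop":(-45,79,228)}
U={"top":dict(green=(212.8,214.2),orange=(201.2,218.2),yellow=(204.4,188.5),blue=(192.4,192.5),start=(169.9,197.2),stop=(180.5,228.7)),
"scene":dict(green=(350.2,168.6),orange=(358.3,161.6),yellow=(373.5,182.9),blue=(381.1,175.2),start=(397.3,163.8))}
res={}
for n in U:
    A=[];B=[]
    for k,uv in U[n].items():
        A.append(np.array(P[k][:2])/1e3);B.append(onz(n,uv,P[k][2]/1e3)[:2])
    A=np.array(A);B=np.array(B);a=A-A.mean(0);b=B-B.mean(0)
    th=np.arctan2((a[:,0]*b[:,1]-a[:,1]*b[:,0]).sum(),(a*b).sum());R=np.array([[np.cos(th),-np.sin(th)],[np.sin(th),np.cos(th)]])
    t=B.mean(0)-R@A.mean(0);res[n]=(th,t)
    print(n,th,t,"resid mm",np.round(1e3*(B-(A@R.T+t)),1).tolist())
k,e=tri("top",(187.2,211.2),"scene",(373.4,140.8));print("knob tri",k,e)
th=np.mean([r[0] for r in res.values()]);t=np.mean([r[1] for r in res.values()],axis=0)
for n,(a,b) in res.items():
    R=np.array([[np.cos(th),-np.sin(th)],[np.sin(th),np.cos(th)]]);print(R.T@(k[:2]-b))
m=R.T@(k[:2]-t);print("mean",th,t,m,"f",np.arcsin(m[0]/.155),"s",np.arctan2(m[1],k[2]-.157))
for n in ("top","scene"):
  for mm,p in dict(milk=.056,mug=.048).items(): pass
for q in [(154,138),(341,160),(342,212),(342,243),(390,240),(383,272),(160,300),(192,75)]: print(q,onz("top",q,.05).round(3))
```

```text
top 0.3330845901414795 [0.59676566 0.20578263] resid mm [[-0.2, 0.6], [0.1, -0.2], [-0.0, -0.2], [0.2, 0.1], [0.2, 0.0], [-0.3, -0.4]]
scene 0.3383545463960955 [0.59484296 0.20705796] resid mm [[-0.5, -0.5], [0.6, -0.2], [-0.0, 0.1], [-0.5, 0.2], [0.4, 0.3]]
knob tri [0.57084559 0.23402899 0.30946218] 0.002839414088937161
[-0.01516732  0.0352088 ]
[-0.0137721   0.03337123]
mean 0.3357195682687875 [0.59580431 0.2064203 ] [-0.01446971  0.03429001] f -0.09348909549499683 s 0.22122718787936224
(154, 138) [0.815 0.386 0.05 ]
(341, 160) [ 0.746 -0.194  0.05 ]
(342, 212) [ 0.584 -0.195  0.05 ]
(342, 243) [ 0.489 -0.194  0.05 ]
(390, 240) [ 0.498 -0.341  0.05 ]
(383, 272) [ 0.4   -0.318  0.05 ]
(160, 300) [0.318 0.36  0.05 ]
(192, 75) [1.015 0.271 0.05 ]
```

```bash
cat >> h.py <<'E'
from scipy.spatial.transform import Rotation as Ro
import json
def st():
    s=read_state(); R=Ro.from_quat(s["eef_rot"])
    d=dict(t=float(s["time"]),q=np.round(s["joint_positions"],4).tolist(),p=np.asarray(s["ee_pos"]).tolist(),quat=np.asarray(s["eef_rot"]).tolist())
    open("log.jsonl","a").write(json.dumps(d)+"\n")
    print("t %.2f p %s q %s F %s w %.3f"%(s["time"],np.round(s["ee_pos"],4),np.round(s["joint_positions"],3),np.round(s["ft_force"],1),s["width"]))
    return s,R
def plan(p,a=None,y=None,n=None):
    "numbers to reach TCP p with tool x along a, y along ~y"
    s,R=st(); M=R.as_matrix(); print("axes x %s y %s z %s"%tuple(np.round(M.T,3)))
    rv=np.zeros(3)
    if a is not None:
        a=np.array(a)/np.linalg.norm(a); y=np.array(y,float); y-=a*(a@y); y/=np.linalg.norm(y)
        D=np.c_[a,y,np.cross(a,y)]; rv=Ro.from_matrix(M.T@D).as_rotvec()
    d=np.array(p)-s["ee_pos"]
    print("turn total (units of 45deg)",np.round(rv/(np.pi/4),3),"shift total (units 25mm), tool now",np.round(M.T@d/.025,3), "world mm",np.round(d*1e3,1))
TH=.3345; O=np.array([.5958,.2064]); X=np.array([np.cos(TH),np.sin(TH),0]); Y=np.array([-np.sin(TH),np.cos(TH),0])
def mix(x,y,z): return np.r_[O,0]+X*x/1e3+Y*y/1e3+np.array([0,0,z/1e3])
def tomix(p): d=np.array(p)-np.r_[O,0]; return np.array([d@X,d@Y,d[2]])*1e3
E
python3 - <<'E'
from h import *
plan([.42,.58,.42])
print(tomix([.185,.597,.245]))
E
```

```text
t 0.10 p [0.1845 0.5968 0.2438] q [-1.294  0.333 -0.065  1.461  0.022  1.35  -0.088] F [0.  0.6 0.1] w 0.087
axes x [-0.    -0.001 -1.   ] y [ 0.295  0.955 -0.001] z [ 0.955 -0.295  0.   ]
turn total (units of 45deg) [0. 0. 0.] shift total (units 25mm), tool now [-7.049  2.129  9.2  ] world mm [235.5 -16.8 176.2]
[-259.79845751  503.81520568  245.        ]
```

Call:
arm_command(targets=[0,0,0,-1,0,0.5,0,0,0,0,-1,0,1,0,0,0,0,-1,0,1,0,0,0,0,-1,0.3,1,0,0,0,0,-1,0.3,1,0,0,0,0,-1,0.3,1,0,0,0,0,-1,0.3,1,0,0,0,0,0,0.3,1,0,0,0,0,0,0.3,0.7,0,0,0,0,0,0.3,0.5,0], newtons=20)

```text
time: 0.93
ee_pos: [0.4111, 0.582, 0.4219]
eef_rot: [0.098, 0.7, -0.106, 0.699]
ft_force: [0.1, 0.4, 0.0]
width: 0.0286
```

Run:
```python
from h import *
t=np.radians(45); a=-np.sin(t)*Y-np.cos(t)*np.array([0,0,1])
plan(mix(-15,36,305)-a*.15+np.array([0,0,.1]),a,np.array([.295,.955,0]))
```

```text
t 0.93 p [0.4111 0.582  0.4219] q [-1.046  0.558  0.052  0.782 -0.025  1.812  0.274] F [0.1 0.4 0. ] w 0.029
axes x [-0.003 -0.01  -1.   ] y [ 0.285  0.958 -0.011] z [ 0.958 -0.285 -0.   ]
turn total (units of 45deg) [ 0.222 -0.655 -0.743] shift total (units 25mm), tool now [-3.483 -8.069  7.562] world mm [ 123.9 -246.4   89.2]
```

Run:
```python
from h import *
t=np.radians(65); h=np.array([.5,-.866,0]); a=np.sin(t)*h-np.cos(t)*np.array([0,0,1])
plan([.42,.55,.42],a,[.866,.5,0])
```

```text
t 0.93 p [0.4111 0.582  0.4219] q [-1.046  0.558  0.052  0.782 -0.025  1.812  0.274] F [0.1 0.4 0. ] w 0.029
axes x [-0.003 -0.01  -1.   ] y [ 0.285  0.958 -0.011] z [ 0.958 -0.285 -0.   ]
turn total (units of 45deg) [ 0.864 -1.367 -0.535] shift total (units 25mm), tool now [ 0.087 -1.126  0.709] world mm [  8.9 -32.   -1.9]
```

Call:
arm_command(targets=[0.08,-0.125,-0.05,0,0,0,0,0.08,-0.125,-0.05,0,0,0,0,0.08,-0.125,-0.05,0,0,0,0,0.08,-0.125,-0.05,0,0,0,0])

```text
time: 1.27
ee_pos: [0.4236, 0.5751, 0.4228]
eef_rot: [0.113, 0.535, -0.27, 0.793]
ft_force: [0.3, 1.0, -0.1]
width: 0.0039
```

```bash
cat > fk.py <<'E'
from h import *
from scipy.optimize import least_squares
import itertools
def fk(q,s,prm,pts=False):
    h,L1,L2,d,e1,e2,ro=prm
    R=lambda ax,a:Ro.from_euler(ax,a).as_matrix()
    ez=np.array([0,0,1.]);ex=np.array([1.,0,0])
    A=R('z',-q[0])@R('y',q[1])@R('z',s[0]*q[2])
    p0=ez*h; p1=p0+A@(ez*L1+ex*e1)
    B=A@R('y',q[3])@R('z',s[1]*q[4]); p2=p1+B@(ez*L2+ex*e2)
    C=B@R('y',q[5])@R('z',s[2]*q[6]+ro)
    p3=p2+C@ez*d
    return (p0,p1,p2,p3,C) if pts else (p3,C)
def data():
    L=[json.loads(l) for l in open("log.jsonl")]
    seen={};[seen.setdefault(tuple(l["q"]),l) for l in L]
    return list(seen.values())
def fit():
    D=data();best=None
    for s in itertools.product([1,-1],repeat=3):
        for fl in (0,np.pi):
          def f(v):
            r=[]
            for l in D:
                p,C=fk(l["q"],s,v); M=Ro.from_quat(l["quat"]).as_matrix()
                # tool x = C z ; tool y = C y
                r+=list((p-l["p"])*1); r+=list(.3*(C[:,2]-M[:,0])); r+=list(.3*(C[:,1]-M[:,1]))
            r+=list(.001*np.array([v[4],v[5],v[0]-.35]))
            return r
          o=least_squares(f,[.34,.43,.49,.35,0,0,fl])
          if best is None or o.cost<best[0]: best=(o.cost,s,o.x,o.fun)
    return best
def clear(q,s,v,name=""):
    p=fk(q,s,v,True)
    H=np.array([.285,.096]);out=[]
    for i in range(3):
        for u in np.linspace(0,1,21):
            X_=p[i]*(1-u)+p[i+1]*u; rr=np.hypot(*(X_[:2]-H))-.108; dz=X_[2]-.625
            out.append((np.hypot(max(rr,0),max(dz,0)) if X_[2]>.45 else max(rr,0),i,round(u,2),np.round(X_,2).tolist()))
    for i in range(1,3): print(name,"seg",i,min(o for o in out if o[1]==i))
    return p
E
python3 - <<'E'
from fk import *
st(); b=fit(); print(b[0],b[1],b[2].round(4)); print(np.abs(b[3]).max())
for l in data(): 
    p=clear(l["q"],b[1],b[2]); print(np.round(p[:4],3).tolist())
E
```

```text
t 1.27 p [0.4236 0.5751 0.4228] q [-1.262  0.658  0.204  0.702  0.298  1.928  0.005] F [ 0.3  1.  -0.1] w 0.004
0.002083287678771318 (-1, -1, -1) [0.5471 0.2002 0.486  0.1892 0.1238 0.1584 1.5708]
0.05031457011600812
 seg 1 (np.float64(0.1621574661678492), 1, np.float64(0.05), [0.05, 0.2, 0.68])
 seg 2 (np.float64(0.4243062973984699), 2, np.float64(1.0), [0.13, 0.61, 0.25])
[[0.0, 0.0, 0.547], [0.042, 0.177, 0.696], [0.134, 0.607, 0.434], [0.134, 0.606, 0.245]]
 seg 1 (np.float64(0.08696928043934232), 1, np.float64(0.05), [0.12, 0.2, 0.65])
 seg 2 (np.float64(0.41331989737194574), 2, np.float64(1.0), [0.38, 0.61, 0.42])
[[0.0, 0.0, 0.547], [0.111, 0.179, 0.651], [0.383, 0.61, 0.609], [0.382, 0.608, 0.419]]
 seg 1 (np.float64(0.11247903961369031), 1, np.float64(0.05), [0.1, 0.22, 0.63])
 seg 2 (np.float64(0.38598080448446465), 2, np.float64(1.0), [0.42, 0.57, 0.42])
[[0.0, 0.0, 0.547], [0.09, 0.2, 0.631], [0.366, 0.629, 0.596], [0.42, 0.571, 0.424]]
```

Run:
```python
from fk import *
D=data()
R=lambda ax,a:Ro.from_euler(ax,a).as_matrix()
out=[]
for s in itertools.product([1,-1],repeat=7):
    def f(o):
        r=[]
        for l in D:
            q=np.array(l["q"])
            C=R('z',s[0]*q[0]+o[0])@R('y',s[1]*q[1])@R('z',s[2]*q[2])@R('y',s[3]*q[3])@R('z',s[4]*q[4])@R('y',s[5]*q[5])@R('z',s[6]*q[6]+o[1])
            M=Ro.from_quat(l["quat"]).as_matrix()
            r+=list(C[:,2]-M[:,0])+list(C[:,1]-M[:,1])
        return r
    b=min((least_squares(f,[o0,o1]) for o0 in (0,1.57,3.14,-1.57) for o1 in (0,1.57,3.14,-1.57)),key=lambda z:z.cost)
    out.append((b.cost,s,b.x.round(3)))
out.sort(key=lambda z:z[0])
for o in out[:8]: print(o)
```

```text
(np.float64(1.2174099546811128e-08), (-1, -1, -1, -1, -1, -1, -1), array([3.142, 4.712]))
(np.float64(1.217409954684564e-08), (-1, 1, -1, 1, -1, 1, -1), array([6.283, 7.854]))
(np.float64(0.01317917306883502), (1, -1, -1, -1, -1, -1, 1), array([5.664, 4.707]))
(np.float64(0.013179173068835022), (1, 1, -1, 1, -1, 1, 1), array([-3.761,  1.565]))
(np.float64(0.04178769738211266), (-1, -1, -1, -1, 1, -1, -1), array([-1.161,  0.463]))
(np.float64(0.04178769738239967), (-1, 1, -1, 1, 1, 1, -1), array([ 1.981, -2.679]))
(np.float64(0.05391657560539975), (1, -1, -1, -1, 1, -1, 1), array([1.374, 0.471]))
(np.float64(0.05391657560608439), (1, 1, -1, 1, 1, 1, 1), array([-1.767, -2.671]))
```

Call:
arm_command(targets=[0.08,-0.125,-0.05,0,0,0,0,0.08,-0.125,-0.05,0,0,0,0,0.08,-0.125,-0.05,0,0,0,0])

```text
time: 1.52
ee_pos: [0.4221, 0.5758, 0.4238]
eef_rot: [0.116, 0.393, -0.376, 0.831]
ft_force: [2.1, 0.5, -2.4]
width: 0.0008
```

```bash
cat > fk2.py <<'E'
from h import *
R_=lambda ax,a:Ro.from_euler(ax,a).as_matrix()
def frames(q):
    F=[R_('z',-q[0])]
    for i,ax in zip(range(1,7),'yzyzyz'):
        F.append(F[-1]@R_(ax,q[i] if ax=='y' else -q[i]))
    return F
def data():
    L=[json.loads(l) for l in open("log.jsonl")]
    seen={};[seen.setdefault(tuple(l["q"]),l) for l in L]
    return list(seen.values())
PR=np.array([[0,0,.33],[0,0,0],[0,0,.43],[0,0,.49],[0,0,.35]],float)
W=np.array([[1,1,.3],[.5,.5,9],[.5,.5,.1],[.5,.5,.1],[9,9,.1]])*1e-2
# vectors: world const, after j1, after j3 (upper), after j5 (fore), after j7(tool)
def G(q):
    F=frames(q); return np.hstack([np.eye(3),F[0],F[2],F[4],F[6]])
def fit():
    D=data(); A=np.vstack([G(l["q"]) for l in D]);b=np.hstack([l["p"] for l in D])
    w=W.ravel();x=np.linalg.lstsq(np.vstack([A,np.diag(w)]),np.r_[b,w*PR.ravel()],rcond=None)[0]
    return x,A@x-b
def pts(q,x):
    F=frames(q);v=x.reshape(5,3); p=[v[0]+F[0]@v[1]]
    for f,i in((2,2),(4,3),(6,4)): p.append(p[-1]+F[f]@v[i])
    return np.array(p)
def clear(q,x):
    p=pts(q,x);H=np.array([.285,.096]);res=[]
    for i in range(3):
        best=(9,)
        for u in np.linspace(0,1,41):
            X_=p[i]*(1-u)+p[i+1]*u; rr=max(np.hypot(*(X_[:2]-H))-.108,0); dz=max(X_[2]-.625,0)
            best=min(best,(round(float(np.hypot(rr,dz)),3),np.round(X_,2).tolist()))
        res.append(best)
    return p,res
E
python3 - <<'E'
from fk2 import *
s,R=st();x,r=fit();print(x.reshape(5,3).round(3));print(np.abs(r).max())
p,res=clear(s["joint_positions"],x);print(p.round(3).tolist());print(res)
E
```

```text
t 1.52 p [0.4221 0.5758 0.4238] q [-1.407  0.828  0.452  0.582  0.394  2.058 -0.094] F [ 2.1  0.5 -2.4] w 0.001
[[-0.    -0.002  0.266]
 [ 0.009 -0.028 -0.   ]
 [-0.002 -0.017  0.441]
 [ 0.001 -0.     0.488]
 [ 0.     0.     0.33 ]]
1.1645734457554902e-05
[[0.029, 0.002, 0.266], [0.095, 0.314, 0.571], [0.287, 0.752, 0.668], [0.422, 0.576, 0.424]]
[(0.123, [0.06, 0.13, 0.4]), (0.181, [0.09, 0.31, 0.57]), (0.391, [0.42, 0.58, 0.42])]
```

```bash
cat > ik.py <<'E'
from fk2 import *
from scipy.optimize import least_squares
lo=np.array([-2.6,-.5,-1.47,.16,-1.27,.06,-2.6])+.03;hi=np.array([2.6,2.12,1.34,2.42,4.41,2.06,2.6])-.03
def ik(p,a,y,x,q0,reg=1e-3):
    a=np.array(a)/np.linalg.norm(a);y=np.array(y,float);y=y-a*(a@y);y/=np.linalg.norm(y)
    def f(q):
        F=frames(q);P=pts(q,x)[-1]
        return np.r_[(P-p)*10,(F[6][:,2]-a)*3,(F[6][:,1]*sg-y)*3,reg*(q-q0)]
    sg=1
    o=least_squares(f,np.clip(q0,lo,hi),bounds=(lo,hi),max_nfev=200);return o.x,np.abs(o.fun[:9]).max()
E
python3 - <<'E'
from ik import *
s,R=st();x,r=fit();q=s["joint_positions"]
F=frames(q);print("tool y vs F6",R.as_matrix().T@F[6])
E
```

```text
t 1.52 p [0.4221 0.5758 0.4238] q [-1.407  0.828  0.452  0.582  0.394  2.058 -0.094] F [ 2.1  0.5 -2.4] w 0.001
tool y vs F6 [[-4.86703139e-17 -4.02319052e-16  1.00000000e+00]
 [-1.00000000e+00  7.25399887e-17 -9.56437537e-17]
 [-1.29289322e-16 -1.00000000e+00 -2.50989427e-16]]
```

```bash
sed -i 's/(F\[6\]\[:,1\]\*sg-y)/(-F[6][:,0]-y)/' ik.py
python3 - <<'E'
from ik import *
s,R=st();x,r=fit();q0=s["joint_positions"]
rng=np.random.default_rng(0)
for tilt in (0,20,40,60,75):
  for hd in ((.328,-.945),(.7,-.7)):
    t=np.radians(tilt);h=np.array([*hd,0])/np.linalg.norm(hd);a=np.sin(t)*h-np.cos(t)*np.array([0,0,1])
    yv=np.array([-h[1],h[0],0]) 
    P=mix(10,30,305)
    rows=[]
    sol,e=ik(P,a,yv,x,q0)
    c=clear(sol,x)[1];print(tilt,hd,"local e%.4f"%e,sol.round(2).tolist(),[k[0] for k in c])
    for _ in range(12):
        qs=lo+(hi-lo)*rng.random(7);sol,e=ik(P,a,yv,x,qs,1e-3)
        if e<.01: cc=clear(sol,x);rows.append((min(k[0] for k in cc[1][1:]),sol.round(2).tolist(),cc[0][1].round(2).tolist()))
    if rows: print("   best",max(rows))
E
```

```text
t 1.52 p [0.4221 0.5758 0.4238] q [-1.407  0.828  0.452  0.582  0.394  2.058 -0.094] F [ 2.1  0.5 -2.4] w 0.001
0 (0.328, -0.945) local e0.0000 [-0.88, 0.37, 0.6, 1.35, -0.21, 1.48, 0.03] [0.058, 0.033, 0.233]
   best (0.05, [0.35, 0.77, -1.44, 1.25, 0.78, 1.71, -0.58], [0.3, -0.14, 0.57])
0 (0.7, -0.7) local e0.0000 [-0.83, 0.36, 0.52, 1.35, -0.18, 1.48, 0.46] [0.057, 0.033, 0.233]
   best (0.05, [0.35, 0.77, -1.44, 1.25, 0.78, 1.71, -0.12], [0.3, -0.14, 0.57])
20 (0.328, -0.945) local e0.0000 [-1.04, 0.42, 0.6, 1.34, 0.12, 1.5, -0.16] [0.064, 0.028, 0.233]
   best (0.093, [-1.4, 0.69, 1.31, 1.36, -0.32, 1.51, 0.16], [0.08, 0.27, 0.62])
20 (0.7, -0.7) local e0.0000 [-1.06, 0.28, 0.55, 1.49, 0.2, 1.33, 0.21] [0.093, 0.028, 0.212]
   best (0.028, [-0.96, 0.27, 0.41, 1.48, 0.24, 1.34, 0.18], [0.1, 0.07, 0.69])
40 (0.328, -0.945) local e0.0000 [-1.17, 0.52, 0.61, 1.34, 0.38, 1.57, -0.3] [0.077, 0.054, 0.233]
   best (0.162, [-1.5, 0.82, 1.31, 1.36, -0.09, 1.49, 0.03], [0.05, 0.32, 0.58])
40 (0.7, -0.7) local e0.0000 [-1.23, 0.27, 0.54, 1.61, 0.58, 1.29, -0.1] [0.106, 0.027, 0.212]
   best (0.091, [-1.67, 0.46, 1.18, 1.63, 0.28, 1.17, 0.13], [0.01, 0.19, 0.67])
60 (0.328, -0.945) local e0.0000 [-1.27, 0.66, 0.64, 1.35, 0.59, 1.64, -0.41] [0.099, 0.109, 0.233]
   best (0.174, [-1.45, 0.8, 1.01, 1.36, 0.36, 1.54, -0.25], [0.07, 0.31, 0.58])
60 (0.7, -0.7) local e0.0000 [-1.35, 0.36, 0.53, 1.72, 0.9, 1.33, -0.39] [0.11, 0.068, 0.212]
   best (0.047, [-1.18, 0.34, 0.32, 1.71, 0.96, 1.38, -0.42], [0.1, 0.12, 0.68])
75 (0.328, -0.945) local e0.0000 [-1.32, 0.79, 0.67, 1.36, 0.72, 1.69, -0.46] [0.109, 0.148, 0.233]
   best (0.146, [-1.31, 0.79, 0.66, 1.36, 0.73, 1.7, -0.47], [0.12, 0.29, 0.59])
75 (0.7, -0.7) local e0.0000 [-1.41, 0.47, 0.55, 1.77, 1.08, 1.4, -0.57] [0.12, 0.105, 0.212]
   best (0.212, [-1.87, 0.9, 1.31, 1.79, 0.53, 1.02, -0.24], [-0.07, 0.34, 0.55])
```

```bash
cat >> h.py <<'E'
_t=np.radians(70); A_=-np.sin(_t)*Y-np.cos(_t)*np.array([0,0,1])
def planm(x,y,z): 
    "ball-reference point (8 mm ahead of TCP) to mixer mm"
    plan(mix(x,y,z)-.008*A_,A_,X); s=read_state(); 
    aa=Ro.from_quat(s["eef_rot"]).as_matrix()[:,0]
    print("ref now in mixer mm",tomix(s["ee_pos"]+.008*aa).round(1),"tip",tomix(s["ee_pos"]+.022*aa).round(1))
E
python3 - <<'E'
from h import *
planm(-14.5,119,339)
E
```

```text
t 1.52 p [0.4221 0.5758 0.4238] q [-1.407  0.828  0.452  0.582  0.394  2.058 -0.094] F [ 2.1  0.5 -2.4] w 0.001
axes x [ 0.409 -0.534 -0.74 ] y [ 0.716  0.69  -0.103] z [ 0.565 -0.488  0.665]
turn total (units of 45deg) [ 0.418 -0.585 -0.387] shift total (units 25mm), tool now [ 9.809 -3.298  5.467] world mm [ 118.5 -254.6  -82.1]
ref now in mixer mm [-41.2 400.8 417.9] tip [-38.2 391.9 407.6]
```

Call:
arm_command(targets=[0,0,0,1,-0.35,0.55,0.69,0,0,0,1,-0.35,0.55,0.69,0,0,0,1,-0.35,0.55,0.69,0,0,0,1,-0.35,0.55,0.69])

```text
time: 1.85
ee_pos: [0.4656, 0.4849, 0.3645]
eef_rot: [0.096, 0.384, -0.378, 0.837]
ft_force: [-0.1, 0.4, 0.9]
width: 0.0191
```

Run:
```python
from ik import *
planm(-14.5,119,339)
x,r=fit();print(np.abs(r).max(),clear(read_state()["joint_positions"],x)[1])
```

```text
t 1.85 p [0.4656 0.4849 0.3645] q [-1.436  0.634  0.468  1.045  0.455  1.801 -0.137] F [-0.1  0.4  0.9] w 0.019
axes x [ 0.42  -0.559 -0.715] y [ 0.707  0.695 -0.129] z [ 0.569 -0.451  0.687]
turn total (units of 45deg) [ 0.446 -0.534 -0.386] shift total (units 25mm), tool now [ 5.575 -2.318  4.037] world mm [  74.9 -163.8  -22.8]
ref now in mixer mm [-29.8 300.5 358.8] tip [-26.8 291.2 348.8]
6.037295480487703e-06 [(0.128, [0.05, 0.14, 0.46]), (0.15, [0.08, 0.25, 0.63]), (0.321, [0.47, 0.48, 0.36])]
```

Call:
arm_command(targets=[0.087,-0.104,-0.075,0.5,-0.25,0.4,0.69,0.087,-0.104,-0.075,0.5,-0.25,0.4,0.69,0.087,-0.104,-0.075,0.5,-0.25,0.3,0.69,0.087,-0.104,-0.075,0.5,-0.25,0.3,0.69,0.087,-0.104,-0.075,0.5,-0.25,0.2,0.69])

```text
time: 2.27
ee_pos: [0.4833, 0.397, 0.3647]
eef_rot: [0.102, 0.142, -0.572, 0.801]
ft_force: [0.7, -0.1, -0.9]
width: 0.0525
```

Run:
```python
from ik import *
planm(-14.5,119,339)
x,r=fit();print(np.abs(r).max(),clear(read_state()["joint_positions"],x)[1])
```

```text
t 2.27 p [0.4833 0.397  0.3647] q [-1.45   0.836  0.642  1.057  0.606  2.01  -0.403] F [ 0.7 -0.1 -0.9] w 0.053
axes x [ 0.305 -0.888 -0.343] y [0.946 0.325 0.001] z [ 0.111 -0.325  0.939]
turn total (units of 45deg) [-0.002 -0.002  0.004] shift total (units 25mm), tool now [3.708 1.182 0.377] world mm [ 57.3 -75.8 -23. ]
ref now in mixer mm [-43.8 209.4 361.9] tip [-43.8 196.3 357.1]
2.028636839285225e-05 [(0.133, [0.05, 0.14, 0.4]), (0.193, [0.08, 0.32, 0.57]), (0.252, [0.48, 0.4, 0.36])]
```

Call:
arm_command(targets=[0,0,0,0.9,0.3,0.1,0.69,0,0,0,0.9,0.3,0.1,0.69,0,0,0,0.9,0.3,0.1,0.69,0,0,0,0.9,0.3,0.1,0.69,0,0,0,0,0,0,0.69])

```text
time: 2.68
ee_pos: [0.541, 0.3195, 0.3345]
eef_rot: [0.093, 0.136, -0.576, 0.801]
ft_force: [-0.4, 0.1, 1.0]
width: 0.0602
```

Run:
```python
from ik import *
planm(-14.5,34.3,308)
x,r=fit();print(np.abs(r).max(),clear(read_state()["joint_positions"],x)[1])
a=camera("top");b=camera("scene")
a=cv2.resize(a[130:260,120:300],None,fx=4.4,fy=4.4,interpolation=3);b=cv2.resize(b[80:220,300:460],None,fx=4.2,fy=4.2,interpolation=3)
cv2.imwrite("pics/t1.png",a[:,:,::-1]);cv2.imwrite("pics/s1.png",b[:,:,::-1])
```

```text
t 2.68 p [0.541  0.3195 0.3345] q [-1.388  0.795  0.66   1.218  0.64   1.85  -0.42 ] F [-0.4  0.1  1. ] w 0.060
axes x [ 0.3   -0.897 -0.326] y [ 0.947  0.32  -0.008] z [ 0.111 -0.306  0.945]
turn total (units of 45deg) [0.006 0.022 0.014] shift total (units 25mm), tool now [3.447 0.041 0.182] world mm [ 27.4 -78.3 -23.8]
ref now in mixer mm [-14.7 117.2 331.9] tip [-14.9 104.  327.3]
1.9744765390294905e-05 [(0.124, [0.06, 0.14, 0.41]), (0.168, [0.1, 0.3, 0.58]), (0.232, [0.54, 0.32, 0.33])]
```

View pics/t1.png

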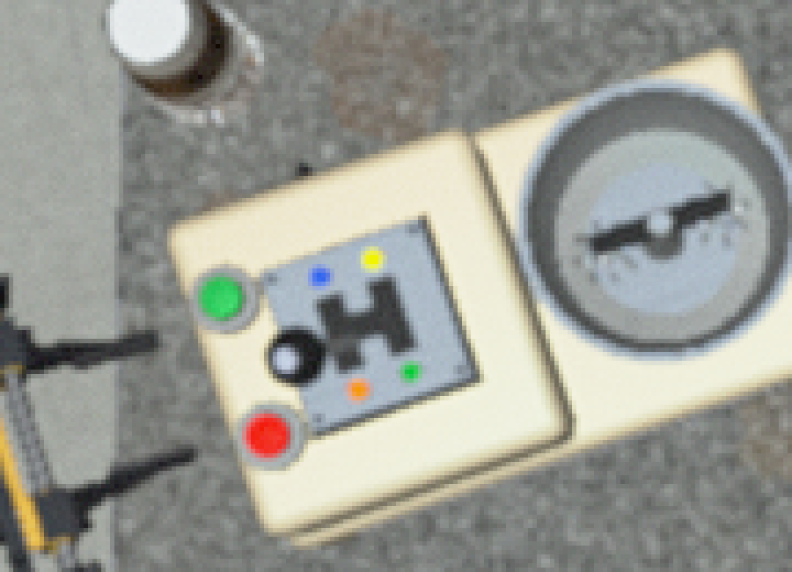

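View pics/s1.png

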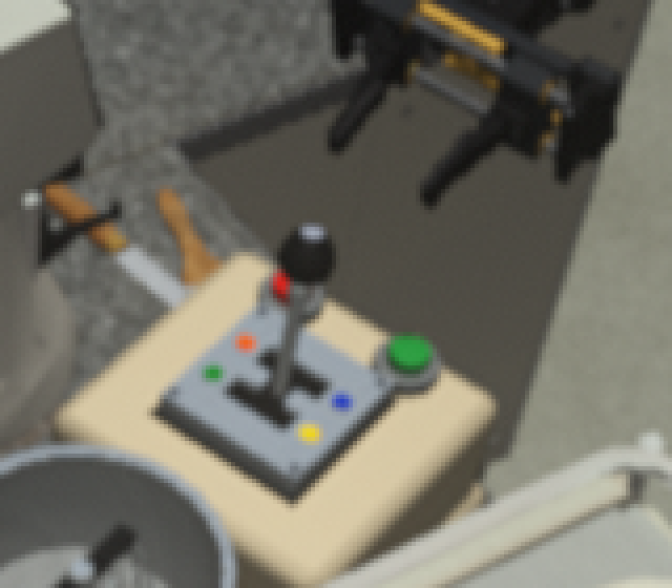

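The fingertips straddle the line to the knob, with tips at crop (155,345) and (195,455) and the knob at (296,357). I'll advance now.

Call:
arm_command(targets=[0,0,0,0.6,0,0.05,0.69,0,0,0,0.7,0,0.05,0.69,0,0,0,0.7,0,0.05,0.69,0,0,0,0.7,0,0,0.69,0,0,0,0.5,0,0,0.69,0,0,0,0,0,0,0.69])

```text
time: 3.28
ee_pos: [0.5622, 0.2571, 0.3098]
eef_rot: [0.094, 0.14, -0.569, 0.805]
ft_force: [-0.5, -0.3, 0.3]
width: 0.06
```

```bash
cat > snap.py <<'E'
import sys
from h import *
n=sys.argv[1]
a=camera("top");b=camera("scene")
a=cv2.resize(a[145:255,140:260],None,fx=4,fy=4,interpolation=3);b=cv2.resize(b[110:220,310:420],None,fx=4,fy=4,interpolation=3)
cv2.imwrite(f"pics/{n}.png",np.hstack([a[:440],b[:440,:]])[:,:800,::-1] if 0 else cv2.resize(np.hstack([a,b]),(800,382))[:,:,::-1])
E
python3 - <<'E'
from ik import *
planm(-14.5,34.3,308)
x,r=fit();print(clear(read_state()["joint_positions"],x)[1])
E
python3 snap.py a2
```

```text
t 3.28 p [0.5622 0.2571 0.3098] q [-1.37   0.732  0.672  1.381  0.672  1.716 -0.459] F [-0.5 -0.3  0.3] w 0.060
axes x [ 0.314 -0.89  -0.332] y [ 0.942  0.335 -0.009] z [ 0.119 -0.31   0.943]
turn total (units of 45deg) [ 0.014  0.014 -0.005] shift total (units 25mm), tool now [0.631 0.019 0.262] world mm [  6.2 -15.9   0.9]
ref now in mixer mm [-15.1  51.3 307.2] tip [-15.   38.1 302.5]
[(0.12, [0.06, 0.15, 0.45]), (0.148, [0.12, 0.3, 0.59]), (0.213, [0.56, 0.26, 0.31])]
```

View pics/a2.png

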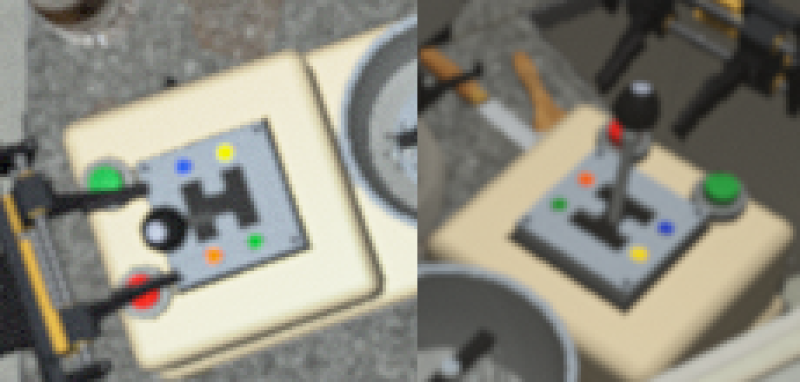

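Call:
arm_command(targets=[0,0,0,0.4,0,0.15,0.69,0,0,0,0.3,0,0.1,0.69,0,0,0,0,0.4,0,0.69,0,0,0,0,0.3,0,0.69,0,0,0,0,0.2,0,0.69,0,0,0,0,0.2,0,0.69])

```text
time: 3.88
ee_pos: [0.5942, 0.2541, 0.3113]
eef_rot: [0.094, 0.141, -0.566, 0.807]
ft_force: [-3.2, -0.6, 2.0]
width: 0.0599
```

```bash
python3 -c "
from h import *
planm(13,34.3,308)"
python3 snap.py a3
```

```text
t 3.88 p [0.5942 0.2541 0.3113] q [-1.318  0.766  0.674  1.323  0.676  1.692 -0.42 ] F [-3.2 -0.6  2. ] w 0.060
axes x [ 0.32  -0.887 -0.334] y [ 0.94   0.342 -0.007] z [ 0.121 -0.312  0.943]
turn total (units of 45deg) [ 0.015  0.011 -0.014] shift total (units 25mm), tool now [ 0.148 -0.049  0.029] world mm [ 0.1 -3.9 -0.6]
ref now in mixer mm [ 14.3  38.  308.6] tip [ 14.4  24.8 303.9]
```

View pics/a3.png

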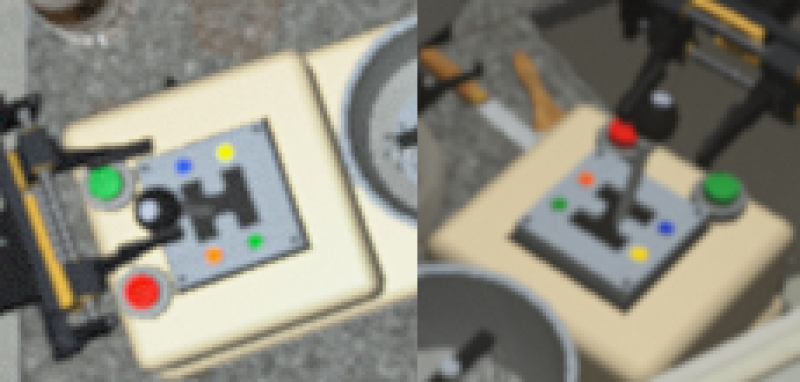

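Run:
```python
from h import *
k,e=tri("top",(184.7,205.2),"scene",(378.4,143.4));print(tomix(k),e)
print(tomix(onz("top",(184.7,205.2),.3085)))
```

```text
[  1.3899763   34.7418108  310.66990805] 0.0012949621612062651
[  1.17837689  34.65100203 308.5       ]
```

Call:
arm_command(targets=[0,0,0,0,-0.5,0,0.69,0,0,0,-0.4,0,0,0.69,0,0,0,-0.6,0,0,0.69,0,0,0,-0.7,0,0,0.69,0,0,0,-0.3,0,0,0.23,0,0,0,0,0,0,0.23,0,0,0,0,0,0,0.23])

```text
time: 4.57
ee_pos: [0.5664, 0.2978, 0.3278]
eef_rot: [0.095, 0.141, -0.564, 0.808]
ft_force: [0.4, -0.9, -0.6]
width: 0.0473
```

```bash
python3 -c "
from h import *
planm(1,63,312)"
python3 snap.py a4
```

```text
t 4.57 p [0.5664 0.2978 0.3278] q [-1.362  0.778  0.663  1.256  0.659  1.777 -0.411] F [ 0.4 -0.9 -0.6] w 0.047
axes x [ 0.323 -0.885 -0.335] y [ 0.939  0.345 -0.007] z [ 0.122 -0.312  0.942]
turn total (units of 45deg) [ 0.016  0.01  -0.018] shift total (units 25mm), tool now [ 1.134 -0.065 -0.154] world mm [  7.2 -24.4 -13.1]
ref now in mixer mm [  2.4  88.4 325.2] tip [  2.6  75.2 320.5]
```

View pics/a4.png

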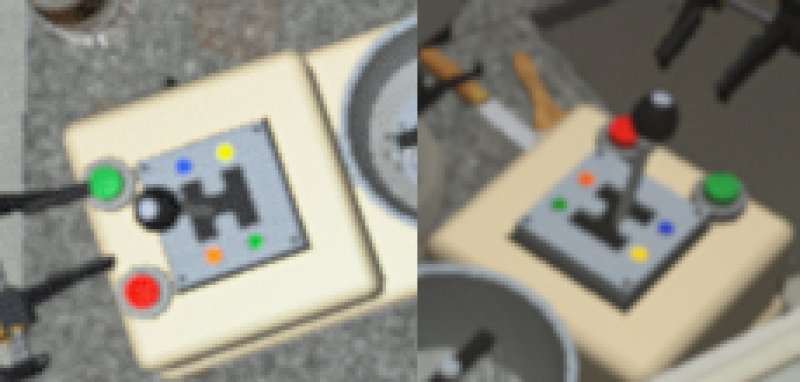

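Call:
arm_command(targets=[0,0,0,0.4,-0.05,-0.15,0.23,0,0,0,0.3,0,0,0.23,0,0,0,0.2,0,0,0.23,0,0,0,0,0,0,0.23,0,0,0,0,0,0,0.23])

```text
time: 5.08
ee_pos: [0.5734, 0.2736, 0.3162]
eef_rot: [0.094, 0.141, -0.566, 0.807]
ft_force: [0.1, 1.3, 0.6]
width: 0.0206
```

```bash
python3 -c "
from h import *
planm(1,63,312)"
python3 snap.py a5
```

```text
t 5.08 p [0.5734 0.2736 0.3162] q [-1.352  0.762  0.668  1.314  0.666  1.734 -0.429] F [0.1 1.3 0.6] w 0.021
axes x [ 0.319 -0.887 -0.334] y [ 0.94   0.341 -0.008] z [ 0.121 -0.311  0.943]
turn total (units of 45deg) [ 0.015  0.011 -0.012] shift total (units 25mm), tool now [ 0.031  0.007 -0.052] world mm [ 0.2 -0.2 -1.5]
ref now in mixer mm [  0.9  63.3 313.6] tip [  1.1  50.1 308.9]
```

View pics/a5.png

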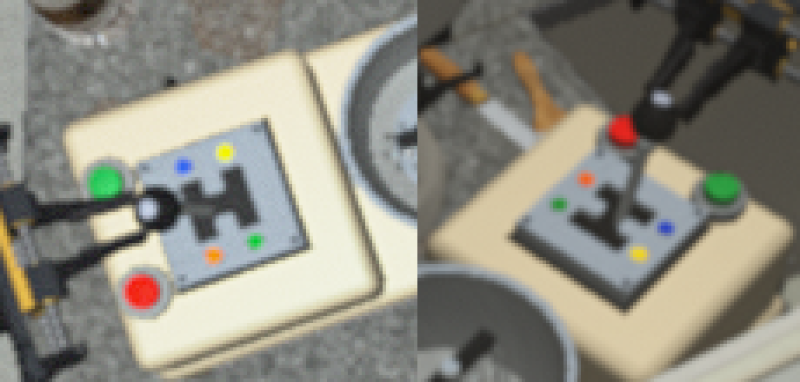

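Well centred and just touching. Next I push along −Y.

Call:
arm_command(targets=[0,0,0,0.4,0,0.14,0.23,0,0,0,0.4,0,0.14,0.23,0,0,0,0.4,0,0.14,0.23,0,0,0,0.4,0,0.14,0.23])

```text
time: 5.52
ee_pos: [0.5881, 0.2382, 0.321]
eef_rot: [0.095, 0.138, -0.563, 0.809]
ft_force: [-2.9, 2.5, 2.6]
width: 0.0198
```

```bash
python3 -c "
from ik import *
planm(1,-9,312)
x,r=fit();print(clear(read_state()['joint_positions'],x)[1])"
python3 snap.py a6
```

```text
t 5.52 p [0.5881 0.2382 0.321 ] q [-1.338  0.721  0.686  1.378  0.699  1.676 -0.429] F [-2.9  2.5  2.6] w 0.020
axes x [ 0.327 -0.885 -0.331] y [ 0.938  0.347 -0.001] z [ 0.116 -0.31   0.944]
turn total (units of 45deg) [ 0.01   0.015 -0.024] shift total (units 25mm), tool now [ 1.366 -0.112  0.211] world mm [  9.2 -32.8  -6.3]
ref now in mixer mm [  3.3  25.  318.4] tip [  3.5  11.8 313.8]
[(0.115, [0.07, 0.15, 0.45]), (0.136, [0.14, 0.29, 0.59]), (0.227, [0.59, 0.24, 0.32])]
```

View pics/a6.png

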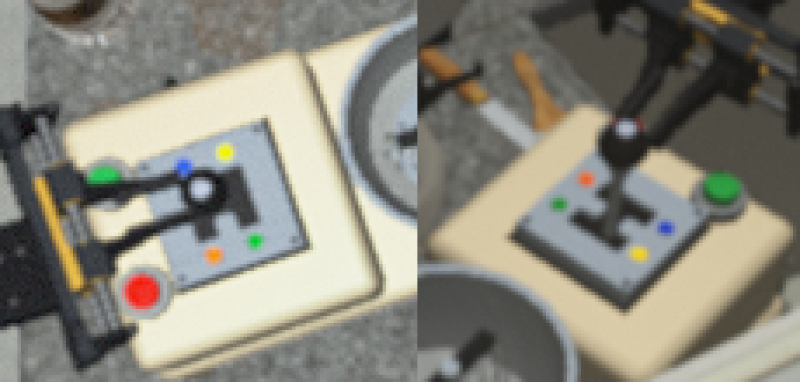

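Call:
arm_command(targets=[0,0,0,0.4,-0.03,0.03,0.23,0,0,0,0.4,-0.03,0.05,0.23,0,0,0,0.4,-0.03,0.07,0.23,0,0,0,0.35,-0.02,0.07,0.23])

```text
time: 5.95
ee_pos: [0.5992, 0.2016, 0.3132]
eef_rot: [0.096, 0.138, -0.562, 0.81]
ft_force: [-1.1, 2.0, 2.8]
width: 0.0201
```

```bash
python3 -c "
from ik import *
planm(1,-9,312)
x,r=fit();print(clear(read_state()['joint_positions'],x)[1])"
python3 snap.py a7
```

```text
t 5.95 p [0.5992 0.2016 0.3132] q [-1.321  0.691  0.699  1.449  0.722  1.611 -0.442] F [-1.1  2.   2.8] w 0.020
axes x [ 0.33  -0.884 -0.332] y [ 0.937  0.35  -0.   ] z [ 0.116 -0.31   0.943]
turn total (units of 45deg) [ 0.01   0.014 -0.028] shift total (units 25mm), tool now [-0.178 -0.023  0.005] world mm [-2.   3.7  1.6]
ref now in mixer mm [  1.8 -13.2 310.5] tip [  2.2 -26.4 305.9]
[(0.111, [0.07, 0.16, 0.48]), (0.122, [0.15, 0.29, 0.59]), (0.223, [0.59, 0.22, 0.32])]
```

View pics/a7.png

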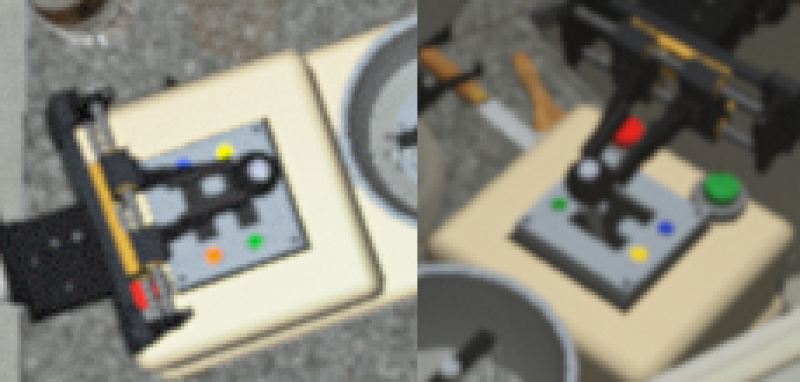

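Call:
arm_command(targets=[0,0,0,-0.5,0,0,0.69,0,0,0,-0.5,0,0,0.69,0,0,0,0,0,0,0.69,0,0,0,0,0,0,0.69,0,0,0,0,0,0,0.69,0,0,0,0,0,0,0.69])

```text
time: 6.55
ee_pos: [0.5894, 0.2274, 0.3207]
eef_rot: [0.095, 0.14, -0.562, 0.81]
ft_force: [0.6, 0.1, -0.1]
width: 0.0522
```

```bash
python3 -c "
from ik import *
planm(3,-39,306)"
python3 snap.py a8
```

```text
t 6.55 p [0.5894 0.2274 0.3207] q [-1.338  0.704  0.69   1.404  0.707  1.657 -0.431] F [ 0.6  0.1 -0.1] w 0.052
axes x [ 0.33  -0.883 -0.333] y [ 0.936  0.351 -0.003] z [ 0.119 -0.311  0.943]
turn total (units of 45deg) [ 0.013  0.012 -0.027] shift total (units 25mm), tool now [2.176 0.035 0.261] world mm [ 19.5 -49.8 -12. ]
ref now in mixer mm [  1.1  14.4 318. ] tip [  1.4   1.2 313.4]
```

View pics/a8.png

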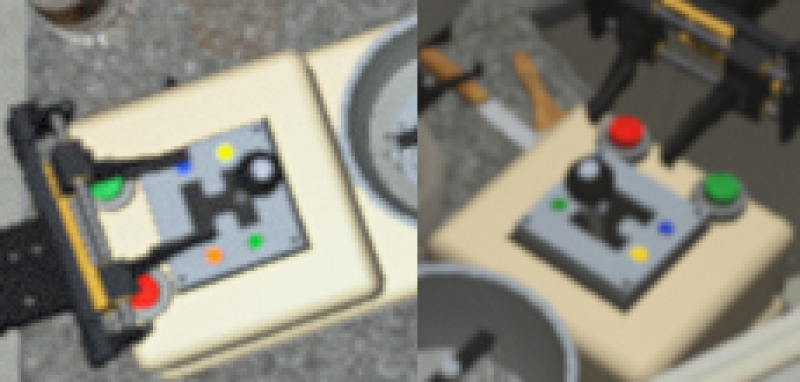

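Call:
arm_command(targets=[0,0,0,0.55,0.02,0.07,0.69,0,0,0,0.55,0.02,0.07,0.69,0,0,0,0.6,0,0.07,0.69,0,0,0,0.5,0,0.05,0.69])

```text
time: 6.98
ee_pos: [0.6108, 0.174, 0.3072]
eef_rot: [0.095, 0.14, -0.561, 0.81]
ft_force: [-0.5, 0.1, 0.8]
width: 0.0602
```

```bash
python3 -c "
from ik import *
planm(3,-39,306)
x,r=fit();print(clear(read_state()['joint_positions'],x)[1])
P=mix(-28,-39,302)-.008*A_
q,e=ik(P,A_,X,x,read_state()['joint_positions']);print(e,clear(q,x)[1])
"
python3 snap.py a9
```

```text
t 6.98 p [0.6108 0.174  0.3072] q [-1.298  0.676  0.709  1.489  0.739  1.561 -0.443] F [-0.5  0.1  0.8] w 0.060
axes x [ 0.332 -0.882 -0.334] y [ 0.936  0.353 -0.003] z [ 0.12  -0.311  0.943]
turn total (units of 45deg) [ 0.014  0.011 -0.03 ] shift total (units 25mm), tool now [-0.173 -0.018  0.002] world mm [-1.9  3.6  1.5]
ref now in mixer mm [  3.7 -43.1 304.6] tip [  4.1 -56.3 299.9]
[(0.107, [0.08, 0.16, 0.49]), (0.11, [0.17, 0.28, 0.59]), (0.224, [0.59, 0.22, 0.32])]
3.4857625674789006e-08 [(0.114, [0.07, 0.15, 0.5]), (0.109, [0.16, 0.28, 0.59]), (0.194, [0.56, 0.21, 0.32])]
```

View pics/a9.png

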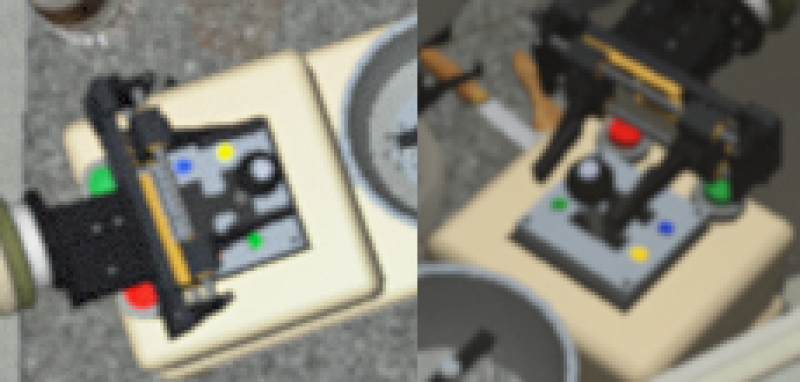

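Call:
arm_command(targets=[0,0,0,-0.1,-0.15,0,0.5,0,0,0,0,-0.3,0,0.5,0,0,0,0,-0.4,0,0.5,0,0,0,0,-0.4,-0.05,0.5])

```text
time: 7.42
ee_pos: [0.5803, 0.163, 0.3084]
eef_rot: [0.096, 0.138, -0.562, 0.81]
ft_force: [2.0, -0.9, 1.2]
width: 0.0454
```

```bash
python3 -c "
from ik import *
planm(-45,-39,303)
x,r=fit();print(clear(read_state()['joint_positions'],x)[1])
"
python3 snap.py a10
```

```text
t 7.42 p [0.5803 0.163  0.3084] q [-1.352  0.616  0.717  1.577  0.755  1.571 -0.486] F [ 2.  -0.9  1.2] w 0.045
axes x [ 0.33  -0.884 -0.332] y [ 0.937  0.349 -0.   ] z [ 0.116 -0.311  0.943]
turn total (units of 45deg) [ 0.01   0.014 -0.027] shift total (units 25mm), tool now [-0.147 -0.641 -0.163] world mm [-16.7  -1.1  -2.6]
ref now in mixer mm [-28.7 -43.5 305.7] tip [-28.4 -56.7 301.1]
[(0.116, [0.07, 0.15, 0.5]), (0.107, [0.17, 0.28, 0.59]), (0.192, [0.56, 0.21, 0.32])]
```

View pics/a10.png

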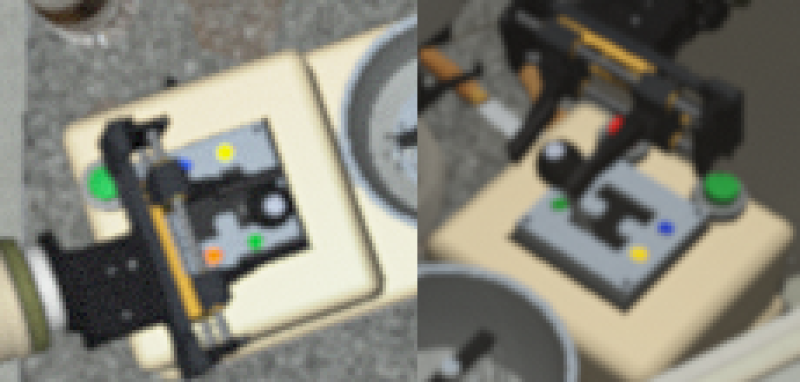

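Ball is moving along the green leg, now at about x ≈ −25. I'll keep pushing.

Call:
arm_command(targets=[0,0,0,-0.03,-0.3,-0.06,0.5,0,0,0,-0.03,-0.3,-0.06,0.5,0,0,0,0,-0.25,-0.02,0.5,0,0,0,0,-0.2,0,0.5])

```text
time: 7.85
ee_pos: [0.554, 0.1585, 0.3045]
eef_rot: [0.097, 0.14, -0.559, 0.811]
ft_force: [13.0, 3.9, -5.9]
width: 0.0437
```

```bash
python3 -c "
from ik import *
planm(-45,-39,303)
x,r=fit();print(clear(read_state()['joint_positions'],x)[1])
"
python3 snap.py a11
```

```text
t 7.85 p [0.554  0.1585 0.3045] q [-1.402  0.567  0.719  1.65   0.765  1.578 -0.526] F [13.   3.9 -5.9] w 0.044
axes x [ 0.336 -0.88  -0.335] y [0.935 0.356 0.001] z [ 0.118 -0.313  0.942]
turn total (units of 45deg) [ 0.012  0.01  -0.036] shift total (units 25mm), tool now [-0.005  0.409  0.05 ] world mm [9.7 3.4 1.2]
ref now in mixer mm [-55.  -39.  301.8] tip [-54.6 -52.2 297.1]
[(0.123, [0.06, 0.15, 0.52]), (0.106, [0.16, 0.27, 0.59]), (0.166, [0.53, 0.21, 0.32])]
```

View pics/a11.png

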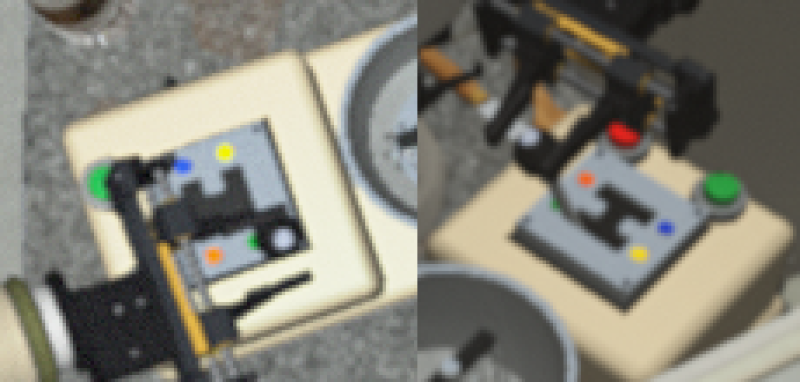

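Call:
arm_command(targets=[0,0,0,0,0,0,0.5,0,0,0,0,0,0,0.5,0,0,0,0,0.1,0,0.55,0,0,0,0,0.3,0,0.69,0,0,0,0,0.3,0,0.69,0,0,0,0,0,0,0.69,0,0,0,0,0,0,0.69])

```text
time: 8.53
ee_pos: [0.5719, 0.1679, 0.3049]
eef_rot: [0.098, 0.14, -0.555, 0.814]
ft_force: [0.0, -0.4, -0.6]
width: 0.059
```

```bash
python3 -c "
from ik import *
planm(-40,60,335)
x,r=fit();print(clear(read_state()['joint_positions'],x)[1])
"
python3 snap.py a12
```

```text
t 8.53 p [0.5719 0.1679 0.3049] q [-1.374  0.6    0.714  1.601  0.759  1.566 -0.503] F [ 0.  -0.4 -0.6] w 0.059
axes x [ 0.344 -0.877 -0.336] y [0.931 0.364 0.004] z [ 0.119 -0.315  0.942]
turn total (units of 45deg) [ 0.011  0.007 -0.047] shift total (units 25mm), tool now [-4.064 -0.04  -0.056] world mm [-36.1  89.1  32.9]
ref now in mixer mm [-34.9 -36.1 302.2] tip [-34.4 -49.2 297.5]
[(0.119, [0.06, 0.15, 0.51]), (0.109, [0.16, 0.27, 0.59]), (0.185, [0.55, 0.21, 0.32])]
```

View pics/a12.png

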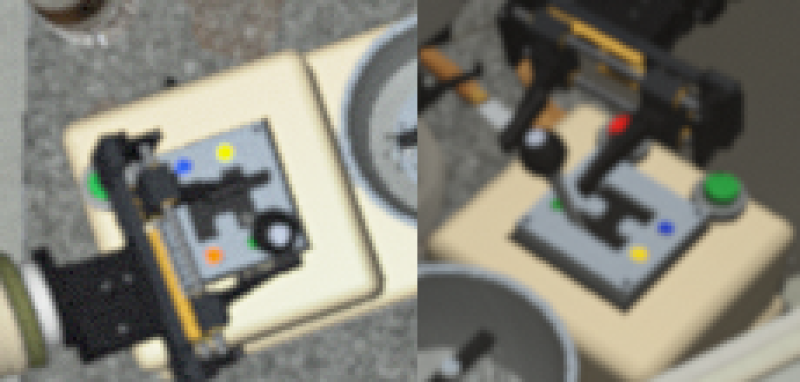

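Run:
```python
from h import *
for ut,us in (((219.7,211.5),(345.1,153.3)),((221.2,213.3),(0,0))):
    print(tomix(onz("top",ut,.302)))
    if us[0]: k,e=tri("top",ut,"scene",us);print(tomix(k),e)
for f in (-.22,-.24,-.257): print(f,155*np.sin(f))
```

```text
[-42.88459263 -43.88564847 302.        ]
[-42.87301363 -43.89022649 306.10637468] 0.0011191944264954538
[-48.53430137 -46.02635861 302.        ]
-0.22 -33.825591577534745
-0.24 -36.84390709620586
-0.257 -39.397935563957745
```

Call:
arm_command(targets=[0,0,0,-0.5,0,0,0.69,0,0,0,-0.8,0,0,0.69,0,0,0,-1,0,0,0.69,0,0,0,-1,0,0,0.69,0,0,0,-1,0,0,0.3,0,0,0,-0.5,0,0,0])

```text
time: 9.13
ee_pos: [0.526, 0.2764, 0.3473]
eef_rot: [0.097, 0.141, -0.558, 0.812]
ft_force: [0.0, 0.2, -0.7]
width: 0.0532
```

```bash
python3 - <<'E'
from ik import *
planm(-40,60,335)
x,r=fit();q0=read_state()['joint_positions'];print(clear(q0,x)[1])
for tl in (75,70,60,50,40):
    t=np.radians(tl);a=-np.sin(t)*Y-np.cos(t)*np.array([0,0,1])
    q,e=ik(mix(45,79,235)-.022*a,a,X,x,q0);print(tl,e,q.round(2),[k[0] for k in clear(q,x)[1]])
E
python3 snap.py a13
```

```text
t 9.13 p [0.526  0.2764 0.3473] q [-1.449  0.661  0.678  1.397  0.695  1.779 -0.454] F [ 0.   0.2 -0.7] w 0.053
axes x [ 0.337 -0.879 -0.337] y [0.934 0.358 0.   ] z [ 0.12  -0.314  0.942]
turn total (units of 45deg) [ 0.013  0.007 -0.038] shift total (units 25mm), tool now [ 0.942  0.091 -0.068] world mm [  9.9 -19.3  -9.5]
ref now in mixer mm [-42.7  81.5 344.6] tip [-42.3  68.3 339.9]
[(0.132, [0.05, 0.13, 0.44]), (0.154, [0.11, 0.29, 0.61]), (0.193, [0.53, 0.28, 0.35])]
75 1.3191580161553418e-07 [-1.28  0.99  0.63  1.15  0.63  1.76 -0.48] [0.107, 0.174, 0.281]
70 1.2910910673902265e-07 [-1.27  0.94  0.62  1.15  0.59  1.73 -0.47] [0.104, 0.162, 0.28]
60 1.2566996110408013e-07 [-1.24  0.85  0.6   1.17  0.51  1.68 -0.44] [0.097, 0.136, 0.28]
50 1.257748860616914e-07 [-1.2   0.76  0.58  1.19  0.42  1.63 -0.41] [0.088, 0.11, 0.279]
40 1.301688790089628e-07 [-1.15  0.68  0.56  1.21  0.31  1.57 -0.36] [0.076, 0.082, 0.279]
```

View pics/a13.png

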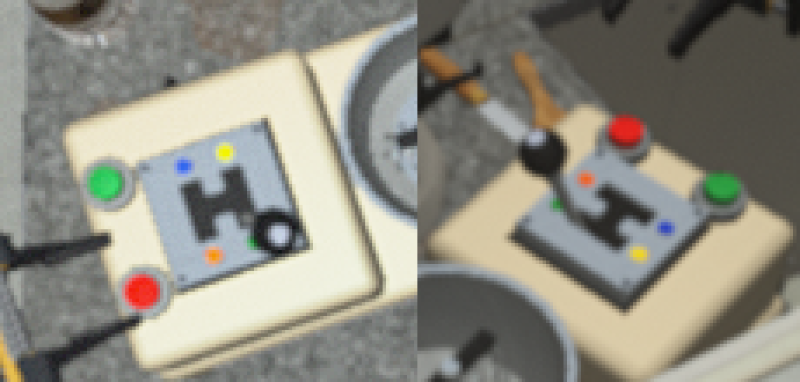

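The lever is at the green-dot end of its slot: the knob is at composite (278,232) in the top view, and both buttons are up. Next I go to the start button with the fingers shut and the tool tilted about 50°.

```bash
cat >> h.py <<'E'
_t5=np.radians(50); A5=-np.sin(_t5)*Y-np.cos(_t5)*np.array([0,0,1])
def plant(x,y,z):
    plan(mix(x,y,z)-.022*A5,A5,X); s=read_state()
    aa=Ro.from_quat(s["eef_rot"]).as_matrix()[:,0]; print("tip now",tomix(s["ee_pos"]+.022*aa).round(1))
E
python3 -c "
from h import *
plant(45,80,275)"
```

```text
t 9.23 p [0.5264 0.2764 0.3469] q [-1.45   0.66   0.678  1.397  0.695  1.778 -0.454] F [-0.4  0.4 -0.5] w 0.046
axes x [ 0.339 -0.879 -0.337] y [0.933 0.36  0.001] z [ 0.12  -0.314  0.942]
turn total (units of 45deg) [ 0.02   0.452 -0.037] shift total (units 25mm), tool now [ 0.59   3.51  -2.245] world mm [ 80.1  36.2 -57.7]
tip now [-41.9  68.2 339.5]
```

Call:
arm_command(targets=[0,0,0,0,0.8,0,0,0,0.15,-0.01,0,0.9,0,0,0,0.15,-0.01,0,0.9,-0.3,0,0,0.15,-0.01,0,0.6,-0.5,0,0,0,0,0.3,0.1,-0.5,0])

```text
time: 9.65
ee_pos: [0.5993, 0.3211, 0.3148]
eef_rot: [0.194, 0.288, -0.539, 0.767]
ft_force: [0.1, -2.3, 1.9]
width: 0.0132
```

```bash
python3 -c "
from ik import *
plant(45,80,250)
x,r=fit();print(clear(read_state()['joint_positions'],x)[1])"
```

```text
t 9.65 p [0.5993 0.3211 0.3148] q [-1.214  0.719  0.599  1.11   0.424  1.72  -0.323] F [ 0.1 -2.3  1.9] w 0.013
axes x [ 0.254 -0.715 -0.652] y [ 0.939  0.344 -0.012] z [ 0.233 -0.609  0.758]
turn total (units of 45deg) [ 0.026 -0.015 -0.006] shift total (units 25mm), tool now [ 1.636  0.18  -1.263] world mm [  7.2  -8.5 -50.7]
tip now [ 41.1  90.5 300.5]
[(0.091, [0.1, 0.16, 0.48]), (0.107, [0.14, 0.25, 0.6]), (0.279, [0.6, 0.32, 0.31])]
```

Call:
arm_command(targets=[0,0,0,0.5,0.06,-0.4,0,0,0,0,0.5,0.06,-0.4,0,0,0,0,0.5,0.06,-0.3,0,0,0,0,0.3,0,-0.15,0,0,0,0,0,0,0,0])

```text
time: 10.07
ee_pos: [0.6081, 0.3051, 0.2566]
eef_rot: [0.194, 0.287, -0.542, 0.766]
ft_force: [0.4, -1.3, -0.0]
width: 0.0005
```

```bash
python3 -c "
from ik import *
plant(45,73,228)
x,r=fit();print(clear(read_state()['joint_positions'],x)[1])"
python3 snap.py a14
```

```text
t 10.07 p [0.6081 0.3051 0.2566] q [-1.2    0.747  0.588  1.194  0.412  1.625 -0.374] F [ 0.4 -1.3 -0. ] w 0.000
axes x [ 0.248 -0.719 -0.65 ] y [ 0.941  0.338 -0.015] z [ 0.23  -0.608  0.76 ]
turn total (units of 45deg) [ 0.023 -0.012  0.002] shift total (units 25mm), tool now [ 0.355  0.048 -0.458] world mm [  0.7   1.  -14.5]
tip now [ 44.   72.4 242.3]
[(0.088, [0.1, 0.17, 0.48]), (0.107, [0.15, 0.26, 0.6]), (0.277, [0.61, 0.31, 0.26])]
```

View pics/a14.png

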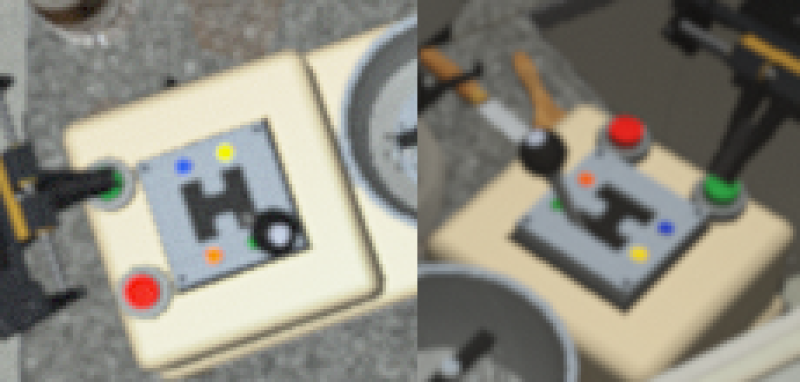

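Call:
arm_command(targets=[0,0,0,0.09,0,-0.11,0,0,0,0,0.09,0,-0.11,0,0,0,0,0.09,0,-0.11,0,0,0,0,0.07,0,-0.08,0])

```text
time: 10.5
ee_pos: [0.6084, 0.3068, 0.2484]
eef_rot: [0.196, 0.286, -0.54, 0.767]
ft_force: [-1.5, -1.0, 3.8]
width: 0.0001
```

```bash
python3 -c "
from h import *
plant(45,73,228)"
python3 snap.py a15
```

```text
t 10.50 p [0.6084 0.3068 0.2484] q [-1.203  0.753  0.586  1.202  0.41   1.611 -0.388] F [-1.5 -1.   3.8] w 0.000
axes x [ 0.252 -0.717 -0.65 ] y [ 0.941  0.339 -0.008] z [ 0.226 -0.609  0.76 ]
turn total (units of 45deg) [ 0.017 -0.012 -0.004] shift total (units 25mm), tool now [ 0.188  0.006 -0.171] world mm [ 0.4 -0.7 -6.3]
tip now [ 45.   73.9 234.1]
```

View pics/a15.png

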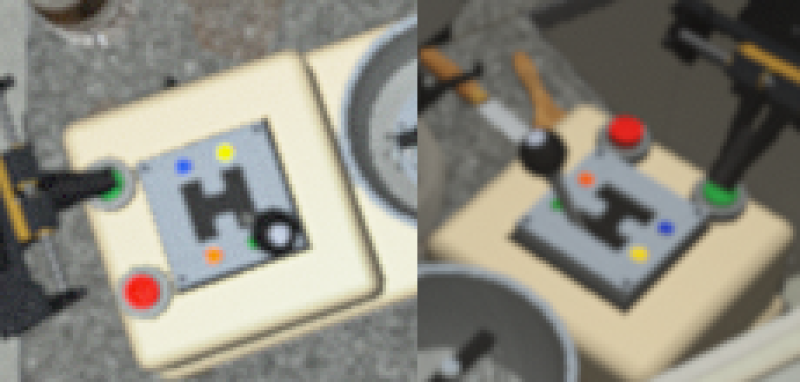

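Call:
arm_command(targets=[0,0,0,0.1,0,-0.12,0,0,0,0,0.12,0,-0.14,0,0,0,0,0.12,0,-0.14,0])

```text
time: 10.85
ee_pos: [0.6087, 0.3068, 0.2468]
eef_rot: [0.198, 0.28, -0.541, 0.768]
ft_force: [-15.1, 2.4, 28.8]
width: 0.0003
```

```bash
python3 -c "
from h import *
plant(45,73,228)"
```

```text
t 10.85 p [0.6087 0.3068 0.2468] q [-1.206  0.756  0.588  1.206  0.414  1.607 -0.401] F [-15.1   2.4  28.8] w 0.000
axes x [ 0.257 -0.72  -0.645] y [0.942 0.336 0.001] z [ 0.216 -0.608  0.764]
turn total (units of 45deg) [ 0.006 -0.004 -0.008] shift total (units 25mm), tool now [ 0.142 -0.005 -0.124] world mm [ 0.1 -0.7 -4.7]
tip now [ 45.3  73.8 232.6]
```

Run:
```python
from h import *
b=camera("scene");c=camera("top")
o=cv2.imread("pics/scene0.png")[:,:,::-1]
f=lambda i:cv2.resize(i[140:190,370:420],(400,400),interpolation=3)
cv2.imwrite("pics/b1.png",np.hstack([f(b),f(o)])[:,:,::-1])
st()
```

```text
t 10.95 p [0.6087 0.3068 0.2468] q [-1.206  0.756  0.588  1.206  0.414  1.607 -0.401] F [-12.7   2.2  27.7] w 0.000
```

View pics/b1.png

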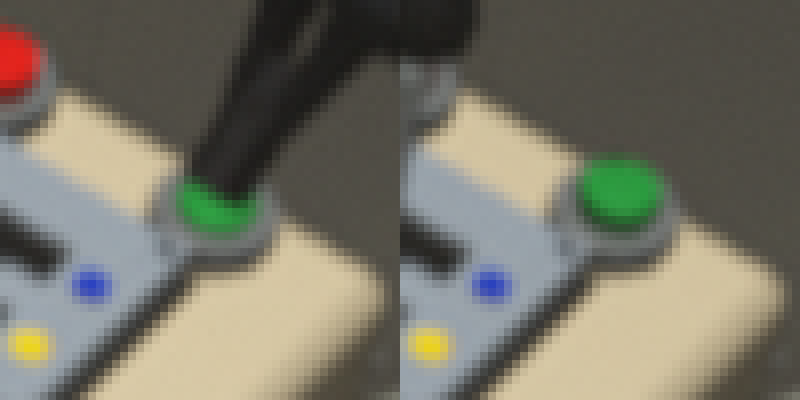

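The button is visibly down: its side wall has disappeared into the ring, and the force is 28 N against a 5 N spring. That indicates it has reached its stop. I'll lift off straight up.

Call:
arm_command(targets=[0,0,0,-0.1,0,0.12,0,0,0,0,-0.2,0,0.25,0,0,0,0,-0.4,0,0.45,0,0,0,0,-0.6,0,0.6,0,0,0,0,-0.8,0,0.6,0,0,0,0,-0.8,0,0.4,0,0,0,0,-0.8,0,0.2,0,0,0,0,-0.6,0,0,0,0,0,0,0,0,0,0])

```text
time: 11.7
ee_pos: [0.5937, 0.347, 0.3771]
eef_rot: [0.2, 0.283, -0.539, 0.768]
ft_force: [-1.3, -0.1, -0.1]
width: 0.0001
```

```bash
python3 - <<'E'
from ik import *
st()
x,r=fit();print(clear(read_state()['joint_positions'],x)[1])
b=camera("scene");c=camera("top")
o=cv2.imread("pics/scene0.png")[:,:,::-1]
f=lambda i:cv2.resize(i[140:190,370:420],(266,266),interpolation=3)
cv2.imwrite("pics/b2.png",np.hstack([f(b),f(o)])[:,:,::-1])
cv2.imwrite("pics/t9.png",c[:,:,::-1]);cv2.imwrite("pics/s9.png",b[:,:,::-1])
T0=cv2.imread("pics/top0.png");T9=cv2.imread("pics/t9.png")
d=np.abs(T0.astype(int)-T9).max(2)[130:300,320:420];print("loose-things region diff",d.max())
E
python3 snap.py a16
```

```text
t 11.70 p [0.5937 0.347  0.3771] q [-1.21   0.737  0.611  0.95   0.428  1.843 -0.268] F [-1.3 -0.1 -0.1] w 0.000
[(0.09, [0.1, 0.17, 0.48]), (0.109, [0.14, 0.26, 0.6]), (0.29, [0.59, 0.35, 0.38])]
loose-things region diff 32
```

View pics/b2.png

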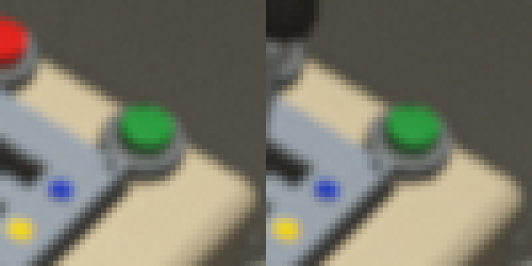

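View pics/a16.png

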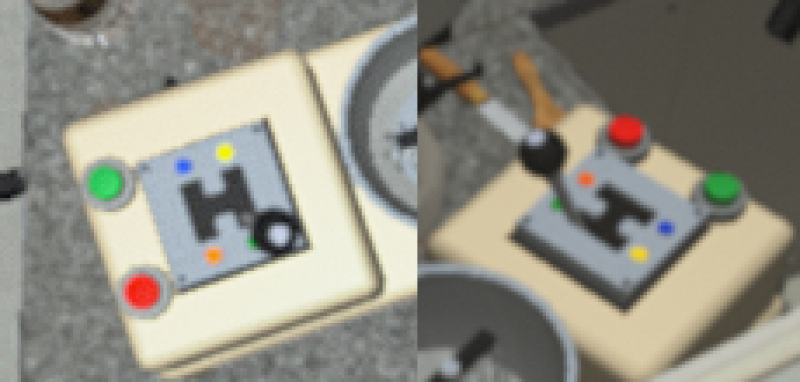

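View pics/t9.png

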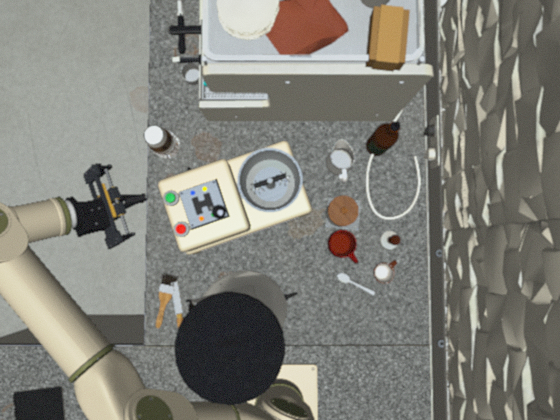

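```bash
python3 -c "
from bench import *
print(close_job())"
```

```text
the job is handed in; nothing more can be done
None
```

The lever stands home in the green-dot slot, and I pressed and released the start button only after that. The job is handed in at 11.8 s of the 51 s; the hand-in gave no verdict.

I pushed the knob with the fingertips to the cross channel, over to the right-hand side, and forward until it met the slot's end at 13 N. Then I pressed the green button with the shut fingers, lifted off straight up and backed clear.

**Lever:** the knob measured at x ≈ −43 mm, y ≈ −44 mm. Home at the slot's end would be about −39 mm in x, so the reading is a few mm past it, within measurement error. It had not moved in the last pictures.

**Start button:** I judged "all the way down" from three signs: the force rose to about 28 N, the spring takes only 5 N, and the button's side wall had sunk into its ring in the picture. The fingertip stopped about 3 mm higher than I expected from the finger size, so the travel itself is inferred, not measured. Afterwards it looked as far up as at the start.

**Everything else:** the stop button was never touched and looks up. The part of the top view with the loose things looked the same before and after, with a largest pixel difference of 32. The arm's links, taken as lines in a fitted arm model, stayed at least about 87 mm from the grinder hopper's surface. The last force reading was about 1 N, with the arm clear of everything.

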